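# Index the funnel arm over the beaker

### The arm

A 7-joint arm with a two-finger parallel gripper is mounted at the origin on a cart in front of the work surface, level with it; the furniture and walls round the work are solid. World frame = base frame: x ahead of the robot, y to its left, z up, the work surface at z = 0. Lengths are in m, angles in rad, forces in N, time in s.
With the tool pointing down it reaches from about 0.425 to 0.925 m from the base axis. Payload 6.8 kg.
Tool frame: the origin (TCP) lies between the finger pads; the fingertips stand 22 mm ahead of it and the grasp point (between the pads) lies 3 mm ahead of it; z points along the fingers, y is the line along which they close (so a half turn about z gives the same grasp; the last joint's range is limited). The gripper opens to 85 mm and grips with 20 to 120 N. Pads are 22 mm wide; open, the fingers measure 114 mm over their backs; the gripper's body (76 mm by 85 mm) begins 54 mm behind the grasp point. The pads swing forward as they close: fully open they stand 13 mm farther back than shut.
Start: joints at [-1.407, 0.477, 0.022, 1.555, -0.011, 1.109, -0.083], TCP at [0.181, 0.65, 0.253] pointing down, gripper open.
Joint ranges: [-2.96, 2.96], [-0.34, 2.1], [-1.41, 1.46], [0.24, 2.44], [-1.37, 4.51], [0.17, 1.92], [-2.96, 2.96]. Speed limits (rad/s): [2.39, 2.39, 3.14, 3.14, 3.14, 3.14, 3.14].

### API

Orientations are given as a unit quaternion [w, x, y, z].
In Python, from station import bot gives the robot as it stands.
- The arm moves only by the tool servo_tool, never from a script. Its argument "motion" is a list that holds one entry, the list of rows, each a list of 5 numbers: the opening, from 0 (shut) to 1 (fully open), then the shift along the world's x, y, z each as a share of 0.04 m, from -1 to 1, then the turn about the world's z as a share of 0.12 rad, from -1 to 1. A call has 1 to 20 rows; each row shifts and turns the commanded pose from where the row before left it; what a row does not reach is not made up. A row lasts 1/10 s, in which the tool goes at most 50 mm and 8.59 degrees, less where a joint would pass 70% of its speed; a pose out of reach is approached as far as the arm can. A call with a number of a shift or a turn outside -1 to 1 is refused whole. A call with a gripper value outside its range is refused whole. The fingers move at their own pace and stop on an object; "newtons" is the grip in N (left out, the last holds). Time passes only in rows, so rows that do not move let the fingers close. It gives the time, the measured TCP pose, the force, the opening and the grip force at its end, in the units of the state.
- bot.get_obs(): the state, without advancing time (a new reading comes with each control period).
- bot.read_camera(name): name is "scene" or "side" or "wrist"; returns (picture, depth): 480x640x3 uint8, red, green, blue; 480x640 float32, m along the optical axis (not along the pixel's ray), 0 where there is no reading.
- bot.get_calibration(name): a dict with "fovy" (degrees; the focal length in pixels is half the picture's height over the tangent of half this angle, whatever the lens; pixels are square), "cx", "cy" (the principal point, pixels), "k1" (the pictures are not rectified: a ray, as slopes to the right and down, at radius r is drawn at 1 + k1 r^2 times it, then the intrinsics apply), "view" (4x4, takes a point from world to camera coordinates). Camera axes: x right, y down, z forward; pixel columns grow to the right and rows downward; lengths in m; the calibration is good to about 2 mm. A picture is of the moment at which its call begins: read the wrist's pose just before it. get_calibration takes no time and is no camera call; for the wrist camera it gives the pose at the moment of the call.
- bot.hand_in(): hands the job in; it is judged then, once.
The state is a dict: "t": time; "q": joint angles; "joint_vel": joint speeds; "joint_torque": joint torques, N m; "eef_pos": TCP position; "tool_rot": TCP orientation; "contact_force": force on the tool from outside, world axes, zero at the start; "torque": the same for the moment, N m; "gripper_width": opening from 0.0 (shut) to 1.0 (fully open); "grasp_force": force on a finger pad.
Only numpy, scipy, OpenCV 4.12 (cv2) and the standard library are available. Lean on these libraries where they do the work, as an engineer would, in place of code of your own. Each camera call takes 0.05 s, during which the arm holds its last target. There are 200 camera calls.

### The job

The funnel on the blue swing arm is to stand over the open glass beaker, one index hole to the side of where the arm is locked now; the closed bottle stands on the other side. Hook a fingertip under the red pull ring, lift the spring pin out of its hole without gripping or forcing the ring, swing the arm that one hole and let the pin drop fully into it, so that the arm is locked with the funnel over the beaker. Finish with the robot clear, and leave the beaker, the bottle and everything else standing where they are.

Things in the scene. Friction and masses are not known exactly. Their poses are not given: they have to be found in the camera images.
- swing_arm (a joint): Angle of the blue swing arm about its vertical pivot, rad. Index holes at -0.64, -0.32, 0, 0.32, 0.64; it starts locked at 0 with 0.014 of play either way; stops at -0.70 and 0.70. Positive is anticlockwise from above: the funnel end moves to the robot's right. Light to turn (0.03 N m friction) once the pin is out of its hole.
- index_pin (a joint): Lift of the spring index pin, m: 0 = fully down in a hole; about 0.008 = riding on top of the index plate between holes; above 0.009 clear of the plate; 0.020 = upper stop. A spring pulls it down with 4 to 7 N. Pin 8 mm thick with a round tip, holes 11 mm.
- index_stand: Fixed stand. Origin on the table under the arm's pivot; its -x axis points along the arm at angle 0 (roughly to the robot). Grey foot 165 x 170 x 12 mm (135 mm to -x, 30 mm to +x); pivot post; dark index plate 60 x 172 mm, top 118 mm above the table, five holes on a 110 mm radius.
- pivot (a point): Top end of the arm's vertical pivot axis, 143 mm above the table. The blue arm is 26 mm wide, its top 132 mm above the table.
- ring_bar (a point): Middle of the straight top bar of the red pull ring (bar 6 mm thick, straight for 34 mm across the arm). With the pin down it is 75 mm from the pivot axis and 201 mm above the table, on the arm's centre line; it rises and swings with the pin. A finger hooked through the ring lifts here.
- pull_ring: Red pull ring, a rigid loop of 6 mm bar fixed on the pin, inside 44 mm wide and 44 mm high. Origin at its lower end, on the pin axis: 110 mm from the pivot axis, 166 mm above the table with the pin down. It leans 45 degrees towards the pivot, so a finger pointing from the robot side to the pivot and 45 degrees down goes squarely through. Below: guide barrel 20 mm thick, top 157 mm.
- funnel_outlet (a point): Lower end of the white funnel's stem at the free end of the blue arm, 200 mm from the pivot axis, 101 mm above the table. The funnel is 46 mm wide, its rim 151 mm above the table.
- beaker_100: Open clear glass beaker, 54 mm wide, 68 mm tall, loose on the table under the funnel's place at one of the two holes next to the middle (0.32 or -0.32, it varies). Origin at the centre of its underside. Over it: the funnel outlet is within 15 mm of its axis.
- bottle_100_b: Closed 100 ml bottle with blue cap and green label band, 56 mm wide, 91 mm tall, loose on the table under the funnel's place at the hole on the other side. Origin at the centre of its underside.
- bottle_100_a: Closed bottle with blue cap and blue label band, 56 x 91 mm tall, loose, beside the stand. Bystander.
- cap_blue_a: Blue screw cap, 46 x 24 mm, loose, beside the stand. Bystander.
- stopper_a: White ground-joint stopper standing on its head, 29 x 44 mm tall, loose, beside the stand. Bystander.
- cork_ring: Cork flask ring, 80 x 24 mm, loose, beside the stand. Bystander.
- column_a: White cartridge column with blue band, lying, 112 x 30 mm, loose. Bystander.
- bench_timer: Small grey bench timer, 65 x 61 x 24 mm, loose. Bystander.
Not all that is in view belongs to the job. Leave any brown look-alike of the beaker_100 alone. Leave any brown look-alike of the bottle_100_b alone.

How it is judged:
On the way, in this order (a step that is already met when the one before it is completed fails the run):
1. a finger lifts the index pin clear of its hole while the arm is still at the middle hole (value of joint index_pin above 0.0085 m and contact force between the fingers and pull_ring above 0.5 N and value of joint swing_arm between -0.08 and 0.08 rad), for 0.1 s.
2. the arm has been swung away from the middle hole towards the beaker (horizontal distance between funnel_outlet and beaker_100 below 0.03 m), for 0.1 s.
At the end, for the whole second after the job is handed in: The pin is fully down in the hole (within 2.5 mm), the arm is at rest with the funnel outlet within 15 mm of the beaker's axis, and beaker and bottle stand upright (value of joint index_pin below 0.0025 m and horizontal distance between funnel_outlet and beaker_100 below 0.015 m and velocity of joint swing_arm between -0.05 and 0.05 rad/s and angle between each of beaker_100, bottle_100_b's own z axis and vertical below 0.1 rad and linear speed of beaker_100 below 0.02 m/s); the robot touches nothing.
It fails at once if the beaker or the bottle under the arm is shifted or lifted by more than 12 mm, or tipped (distance of any of beaker_100, bottle_100_b from where it was at the start of the episode above 0.012 m or angle between any of beaker_100, bottle_100_b's own z axis and vertical above 0.3 rad).
It fails at once if a bystander is shifted or lifted by more than 20 mm (distance of any of bottle_100_a, cap_blue_a, stopper_a, cork_ring, column_a, bench_timer from where it was at the start of the episode above 0.02 m).
It fails at once if the ring is gripped or forced (more than 35 N from the fingers) (contact force between the fingers and pull_ring above 35 N).
It also fails if it takes over 40 s, if anything falls off the work surface, if the arm or the gripper's body presses on something with over 40 N, if the wrist force passes 120 N, or if a joint passes its speed limit or range.

## Working session

There is one attempt and no reset: what is moved stays moved. The work goes in short steps, Python scripts to look and compute and a tool call to move; the robot and the scene stay as the last step left them, time stands still between calls to the robot, and variables do not carry over. Pictures are saved under pics/ and viewed, at most 10 in all, crops included, and the job is handed in when it is done.

Besides the shell and the picture viewer there is one more tool, called after "Call:" in YAML: its name, and indented under it one key for each argument. servo_tool: Moves the arm, as the interface text tells. Shift numbers are shares of 0.04 m and turn numbers shares of 0.12 rad, none past 1 either way. Its arguments: {"type":"object","properties":{"motion":{"type":"array"},"newtons":{"type":"number"}},"required":["motion"]}

```bash
mkdir -p pics; ls; cat > h.py <<'E'
import numpy as np, cv2
from station import bot
def grab(n,save=None):
    c=bot.get_calibration(n); im,d=bot.read_camera(n)
    if save: cv2.imwrite('pics/'+save,im[:,:,::-1])
    return im,d,c
def points(d,c):
    H,W=d.shape; f=H/2/np.tan(np.radians(c['fovy'])/2)
    K=np.array([[f,0,c['cx']],[0,f,c['cy']],[0,0,1]])
    v,u=np.mgrid[:H,:W]
    p=np.stack([u,v],-1).reshape(-1,1,2).astype(float)
    s=cv2.undistortPoints(p,K,np.array([c['k1'],0,0,0,0])).reshape(H,W,2)
    P=np.dstack([s*d[...,None],d,np.ones_like(d)])
    P=P@np.linalg.inv(np.array(c['view'])).T
    P=P[...,:3]; P[d<=0]=np.nan
    return P
E
python3 - <<'E'
from h import *
print(bot.get_obs())
for n in ['scene','side','wrist']:
    im,d,c=grab(n,n+'0.png'); np.savez('/tmp/'+n,im=im,d=d); print(n,c['fovy'],np.round(np.linalg.inv(c['view']),3).tolist())
E
```

```text
pics
{'t': 0.0, 'q': array([-1.40711641,  0.47781594,  0.02235786,  1.55647569, -0.01150233,
        1.10932961, -0.08310006]), 'joint_vel': array([ 0.00193817, -0.00089107, -0.00115262,  0.0002643 ,  0.00085309,
        0.00132624, -0.00048225]), 'joint_torque': array([-1.15136675e-05, -5.96422112e+01,  1.60758309e+00, -2.81201541e+01,
        1.23773224e-02,  9.23573185e-03,  1.35836976e-05]), 'eef_pos': array([0.18107076, 0.64966405, 0.2523052 ]), 'tool_rot': array([-5.46318846e-05,  1.35469997e-01,  9.90780994e-01, -9.48501638e-04]), 'contact_force': array([ 0.39137365, -0.56043415,  0.77999294]), 'torque': array([ 0.07847983,  0.01654781, -0.03184307]), 'grasp_force': 0.0, 'gripper_width': 1.0010727633258727}
scene 53.31349145253881 [[0.215, -0.851, 0.479, -0.09], [-0.976, -0.192, 0.097, -0.177], [0.009, -0.489, -0.872, 1.209], [0.0, 0.0, 0.0, 1.0]]
side 43.121814492120784 [[0.454, 0.706, -0.544, 1.188], [0.891, -0.352, 0.288, -0.454], [0.012, -0.615, -0.788, 1.131], [0.0, 0.0, 0.0, 1.0]]
wrist 62.59039542751473 [[0.267, 0.93, 0.253, 0.117], [0.964, -0.257, -0.072, 0.668], [-0.002, 0.263, -0.965, 0.374], [0.0, 0.0, 0.0, 1.0]]
```

View pics/scene0.png

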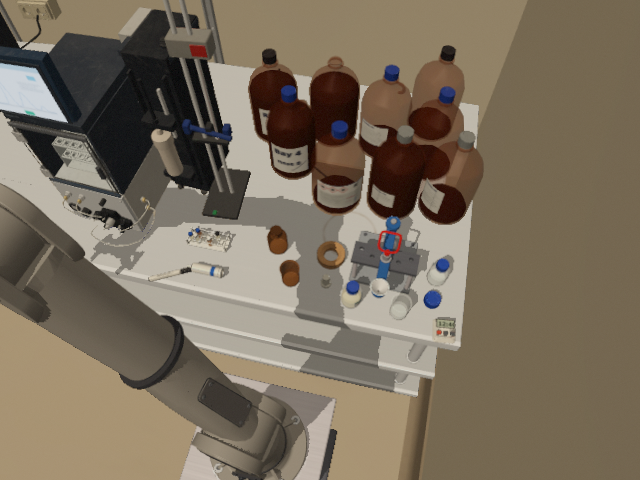

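View pics/side0.png

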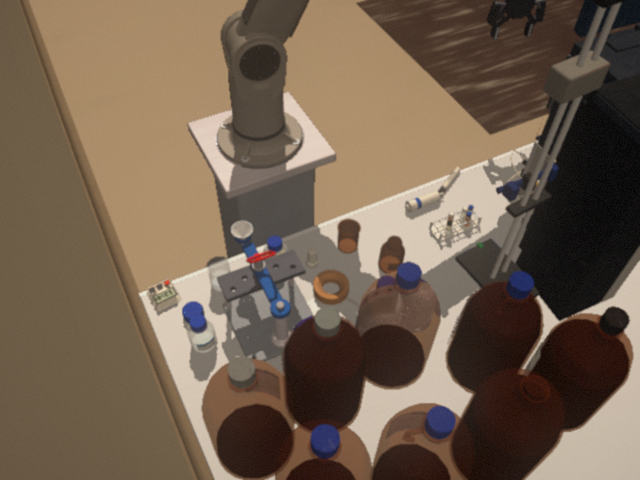

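View pics/wrist0.png

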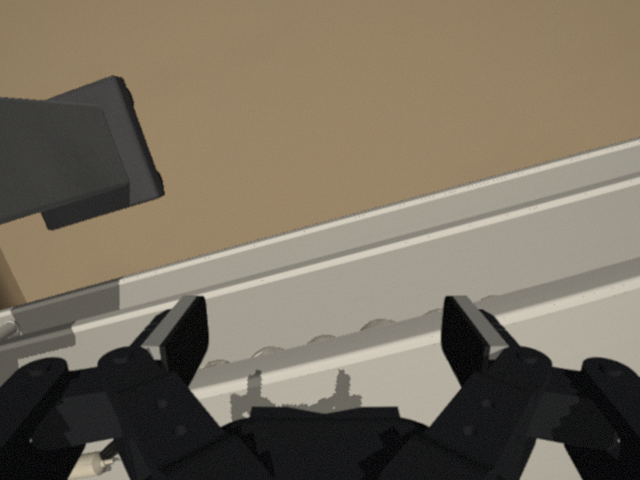

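```bash
cat > m.py <<'E'
from h import *
import sys
def report(n,box,load=True):
    if load: z=np.load('/tmp/%s.npz'%n); im,d=z['im'],z['d']; c=bot.get_calibration(n)
    else: im,d,c=grab(n)
    P=points(d,c); h=cv2.cvtColor(im,cv2.COLOR_RGB2HSV).astype(int); H,S,V=h[...,0],h[...,1],h[...,2]
    b=np.zeros(H.shape,bool); b[box[1]:box[3],box[0]:box[2]]=1
    red=b&((H<6)|(H>174))&(S>170)&(V>110)
    blue=b&(H>98)&(H<118)&(S>150)&(V>60)
    f=lambda m:P[m&np.isfinite(P[...,0])]
    return f(red),f(blue),P,im
if __name__=='__main__':
    for n,box in [('scene',(340,210,460,345)),('side',(150,215,360,370))]:
        r,b,P,im=report(n,box)
        print(n,'red',len(r),r.min(0).round(3),r.max(0).round(3))
        t=r[r[:,2]>0.195]; print(' bar',len(t),t.mean(0).round(4),t.min(0).round(3),t.max(0).round(3))
        t=r[r[:,2]<0.175]; print(' low',len(t),t.mean(0).round(4) if len(t) else '')
        a=b[(b[:,2]>0.125)&(b[:,2]<0.15)]; 
        for lo in np.arange(.55,.86,.02):
            k=a[(a[:,0]>lo)&(a[:,0]<lo+.02)]
            if len(k)>3: print('  arm',k.mean(0).round(4),k[:,1].min().round(3),k[:,1].max().round(3),len(k))
        x0,y0,x1,y1=box
        cv2.imwrite('pics/z_%s.png'%n,cv2.resize(im[y0:y1,x0:x1,::-1],None,fx=4 if n=='scene' else 3,fy=4 if n=='scene' else 3,interpolation=cv2.INTER_CUBIC))
        F=P[(P[...,2]>.14)&(P[...,2]<.156)&(P[...,0]<.62)&(P[...,0]>.4)&(abs(P[...,1])<.6)]
        print(' rim pts',len(F),F.mean(0).round(3) if len(F) else '')
E
python3 m.py
```

```text
scene red 160 [ 0.363 -0.392  0.022] [ 0.573 -0.186  0.207]
 bar 50 [ 0.5235 -0.2159  0.2023] [ 0.512 -0.24   0.196] [ 0.53  -0.188  0.207]
 low 73 [ 0.4806 -0.236   0.1474]
  arm [ 0.558  -0.2151  0.1321] -0.226 -0.204 42
  arm [ 0.584  -0.2165  0.134 ] -0.23 -0.202 46
  arm [ 0.5982 -0.2161  0.1348] -0.233 -0.2 49
  arm [ 0.6151 -0.215   0.1351] -0.228 -0.204 13
 rim pts 524 [0.502 0.081 0.148]
side red 132 [ 0.363 -0.391  0.02 ] [ 0.531 -0.16   0.211]
 bar 66 [ 0.5272 -0.214   0.2039] [ 0.517 -0.239  0.196] [ 0.531 -0.188  0.211]
 low 58 [ 0.4649 -0.2504  0.1347]
  arm [ 0.559  -0.218   0.1326] -0.224 -0.211 31
  arm [ 0.5814 -0.2143  0.1348] -0.226 -0.206 22
  arm [ 0.6019 -0.2191  0.1354] -0.233 -0.199 42
  arm [ 0.6151 -0.2122  0.136 ] -0.228 -0.202 29
 rim pts 253 [ 0.504 -0.094  0.148]
```

```bash
python3 - <<'E'
from m import *
for n in ['scene','side']:
    z=np.load('/tmp/%s.npz'%n); P=points(z['d'],bot.get_calibration(n))
    Q=P[np.isfinite(P[...,0])]
    print(n)
    for y in np.arange(-.5,.8,.1):
        s=[]
        for x in np.arange(.3,.9,.1):
            k=Q[(abs(Q[:,0]-x-.05)<.05)&(abs(Q[:,1]-y-.05)<.05)]
            s.append('%.2f'%np.percentile(k[:,2],99) if len(k)>8 else '  - ')
        print('%.1f'%y,s)
E
```

```text
scene
-0.5 ['0.63', '0.73', '0.72', '0.79', '0.64', '0.64', '0.63']
-0.4 ['0.02', '0.03', '0.09', '0.01', '0.32', '0.25', '0.32']
-0.3 ['0.14', '0.17', '0.21', '0.23', '0.32', '0.25', '0.32']
-0.2 ['0.13', '0.15', '0.20', '0.22', '0.32', '0.23', '0.32']
-0.1 ['0.00', '0.04', '0.03', '0.24', '0.31', '  - ', '0.25']
-0.0 ['0.00', '0.07', '0.09', '0.22', '0.24', '0.28', '0.30']
0.1 ['0.01', '0.00', '0.09', '0.01', '0.24', '0.31', '0.31']
0.2 ['0.02', '0.04', '0.04', '0.65', '0.02', '0.21', '0.32']
0.3 ['0.02', '0.04', '0.04', '0.64', '0.52', '0.52', '0.01']
0.4 ['0.01', '0.65', '0.62', '0.52', '0.52', '0.52', '0.00']
0.5 ['0.01', '0.65', '0.65', '0.46', '0.50', '  - ', '  - ']
0.6 ['0.01', '0.60', '0.61', '0.46', '0.46', '  - ', '  - ']
0.7 ['  - ', '0.42', '0.45', '  - ', '0.46', '  - ', '  - ']
side
-0.5 ['0.64', '0.59', '0.59', '0.58', '0.45', '0.38', '  - ']
-0.4 ['0.03', '0.03', '0.09', '0.00', '0.32', '0.29', '0.32']
-0.3 ['0.15', '0.17', '0.20', '0.23', '0.32', '0.24', '0.32']
-0.2 ['0.15', '0.17', '0.20', '0.23', '0.32', '0.24', '0.32']
-0.1 ['0.01', '0.05', '0.03', '0.24', '0.31', '0.22', '0.26']
-0.0 ['0.01', '0.07', '0.09', '  - ', '0.24', '0.27', '0.30']
0.1 ['0.01', '0.01', '0.09', '0.01', '0.24', '0.31', '0.31']
0.2 ['0.02', '0.04', '0.04', '0.70', '0.58', '0.21', '0.32']
0.3 ['0.02', '0.04', '0.04', '0.67', '0.52', '0.46', '  - ']
0.4 ['0.01', '0.55', '0.55', '0.52', '0.52', '0.29', '0.01']
0.5 ['0.01', '0.46', '0.54', '0.46', '  - ', '0.00', '0.00']
0.6 ['0.00', '0.46', '0.54', '  - ', '  - ', '0.01', '  - ']
0.7 ['  - ', '  - ', '  - ', '  - ', '  - ', '  - ', '  - ']
```

View pics/z_scene.png

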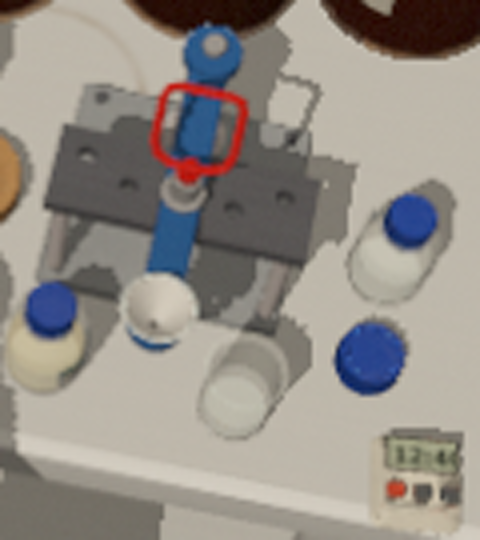

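Call:
servo_tool:
  motion:
    - [[0.6,0,-1,0.5,0],[0.6,0,-1,0.5,0],[0.6,0,-1,0.5,0],[0.6,0,-1,0.5,0],[0.6,0,-1,0,-0.5],[0.6,0,-1,0,-0.5],[0.6,0.8,-0.5,0,-1],[0.6,0.8,-0.5,0,-1],[0.6,0.8,-0.5,0,-1],[0.6,0.8,-0.5,0,-1],[0.6,0.8,-0.9,0,-1],[0.6,0.8,-0.9,0,-1],[0.6,0.8,-0.9,0,-1],[0.6,0.8,-0.9,0,-1],[0.6,0.4,-1,0,-1],[0.6,0.4,-1,0,-0.83],[0.6,0.4,-1,0,0],[0.6,0.4,-1,0,0],[0.6,0,0,0,0],[0.6,0,0,0,0]]

```text
t: 2.15
eef_pos: [0.5011, 0.0255, 0.3331]
tool_rot: [-0.0, 0.708, 0.706, -0.0]
contact_force: [-0.2, 0.2, 0.2]
gripper_width: 0.6
grasp_force: 0.0
```

Call:
servo_tool:
  motion:
    - [[0.6,0.2,-1,0,0],[0.6,0.2,-1,0,0],[0.6,0.2,-1,0,0],[0.6,0.2,-1,0,0],[0.6,0.2,-1,0,0],[0.6,0.1,-1,0,0],[0.6,0,0,0,0],[0.6,0,0,0,0]]

```text
t: 2.95
eef_pos: [0.5453, -0.2128, 0.3328]
tool_rot: [-0.001, 0.707, 0.707, -0.0]
contact_force: [0.0, 0.3, 0.3]
gripper_width: 0.599
grasp_force: 0.0
```

```bash
python3 - <<'E'
from m import *
print(bot.get_obs()['eef_pos'],bot.get_obs()['contact_force'])
im,d,c=grab('wrist','w1.png'); np.savez('/tmp/w1',im=im,d=d)
np.savez('/tmp/wrist',im=im,d=d)
r,b,P,_=report('wrist',(0,0,640,480))
r=r[abs(r[:,2]-.185)<.03]
if len(r): print(len(r),r.min(0),r.max(0))
t=r[r[:,2]>.199]; print('bar',len(t),t.mean(0),t.min(0),t.max(0))
g=b[(b[:,2]>.125)&(b[:,2]<.15)]; print(len(g)); 
if len(g): print('arm',g.min(0),g.max(0),np.polyfit(g[:,0],g[:,1],1))
im,d,c=grab('side','s1.png')
E
```

```text
[ 0.54530225 -0.21282584  0.332763  ] [0.03301194 0.27176865 0.27429813]
1650 [ 0.48620876 -0.23832262  0.16302453] [ 0.5315051  -0.18328764  0.20669988]
bar 661 [ 0.52786065 -0.21039494  0.20399477] [ 0.52046831 -0.23751403  0.19900311] [ 0.5315051  -0.18407423  0.20669988]
5265
arm [ 0.40864528 -0.23143876  0.1266912 ] [ 0.62088174 -0.19180915  0.13813443] [-0.02277674 -0.19818886]
```

View pics/w1.png

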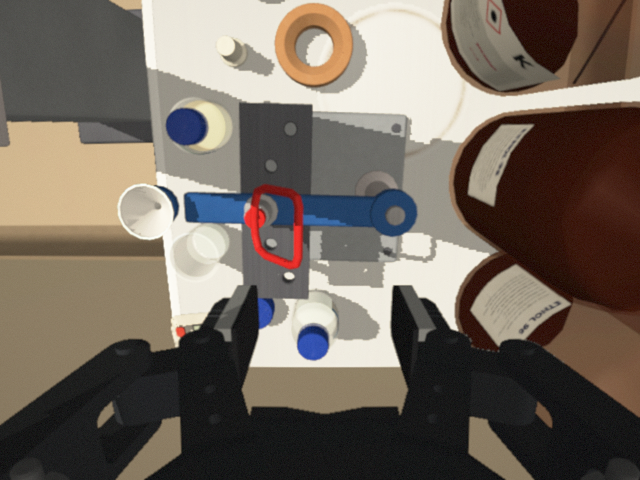

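Call:
servo_tool:
  motion:
    - [[0.6,-0.05,0.05,-0.7,0],[0.6,0,0,-0.7,0],[0.6,0,0,-0.7,0],[0.6,0,0,-0.5,0],[0.6,0,0,-0.4,0],[0.6,0,0,-0.4,0],[0.6,0,0,0,0],[0.6,0,0,0,0]]

```text
t: 3.85
eef_pos: [0.5436, -0.2101, 0.1975]
tool_rot: [-0.0, 0.706, 0.708, 0.0]
contact_force: [0.2, -0.3, 0.3]
gripper_width: 0.6
grasp_force: 0.0
```

```bash
python3 - <<'E'
from m import *
print(bot.get_obs()['eef_pos'],bot.get_obs()['contact_force'])
im,d,c=grab('wrist'); im2,d2,c2=grab('side'); im3,_,_=grab('scene')
a=cv2.resize(im2[210:330,180:340],(640,480),interpolation=cv2.INTER_CUBIC)
cv2.imwrite('pics/w2.png',cv2.resize(np.hstack([im[100:480,40:520],cv2.resize(a,(480,380))]),(800,317))[:,:,::-1])
E
```

```text
[ 0.54363251 -0.21014433  0.1975433 ] [ 0.15476554 -0.29166443  0.26245788]
```

View pics/w2.png

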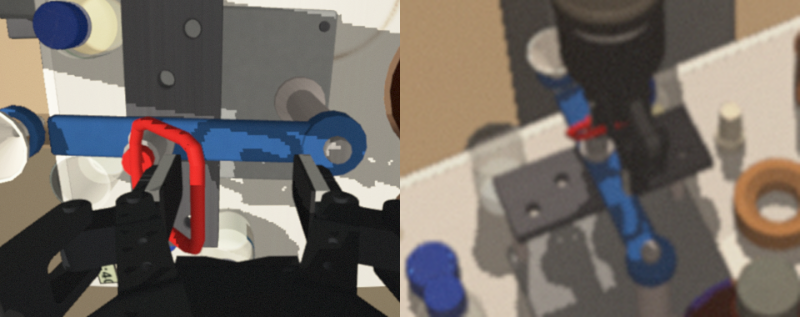

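Call:
servo_tool:
  motion:
    - [[0.6,0.08,0,0,0],[0.6,0.07,0,0,0],[0.6,0,0,0,0]]

```text
t: 4.3
eef_pos: [0.5499, -0.2117, 0.1976]
tool_rot: [0.0, 0.707, 0.707, 0.0]
contact_force: [-0.9, -0.0, -0.1]
gripper_width: 0.601
grasp_force: 0.0
```

Call:
servo_tool:
  motion:
    - [[0.6,0.03,0,0,0],[0.6,0,0,0,0]]

```text
t: 4.5
eef_pos: [0.5502, -0.2119, 0.1972]
tool_rot: [-0.0, 0.707, 0.707, -0.0]
contact_force: [-0.3, 0.4, 0.0]
gripper_width: 0.602
grasp_force: 0.2
```

Call:
servo_tool:
  motion:
    - [[0.6,0.03,0,0,0],[0.6,0,0,0,0]]

```text
t: 4.7
eef_pos: [0.5506, -0.212, 0.1971]
tool_rot: [-0.001, 0.708, 0.707, -0.001]
contact_force: [-2.8, 0.0, 2.2]
gripper_width: 0.601
grasp_force: 2.1
```

Call:
servo_tool:
  motion:
    - [[0.6,0.04,0,0,0],[0.6,0,0,0,0]]

```text
t: 4.9
eef_pos: [0.551, -0.2123, 0.197]
tool_rot: [-0.002, 0.708, 0.706, -0.001]
contact_force: [-8.9, -0.2, 5.4]
gripper_width: 0.602
grasp_force: 4.3
```

Call:
servo_tool:
  motion:
    - [[0.6,0.04,0,0,0],[0.6,0,0,0,0]]

```text
t: 5.1
eef_pos: [0.5512, -0.2126, 0.1969]
tool_rot: [-0.003, 0.708, 0.706, -0.002]
contact_force: [-12.3, -0.1, 8.4]
gripper_width: 0.598
grasp_force: 6.3
```

Call:
servo_tool:
  motion:
    - [[0.6,0,0,0.1,0],[0.6,0,0,0.1,0],[0.6,0,0,0,0]]

```text
t: 5.4
eef_pos: [0.551, -0.2118, 0.2035]
tool_rot: [-0.003, 0.708, 0.706, -0.002]
contact_force: [-9.7, -1.3, -5.2]
gripper_width: 0.601
grasp_force: 4.3
```

```bash
cat > r.py <<'E'
from m import *
o=bot.get_obs(); print(o['eef_pos'].round(4),o['contact_force'].round(1),o['grasp_force'])
r,b,P,im=report('wrist',(0,0,640,480),False)
r=r[(r[:,2]>.15)&(r[:,2]<.24)&(r[:,0]>.45)]
top=r[:,2].max(); t=r[r[:,2]>np.percentile(r[:,2],98)-.006]
print('ring top pct98 %.4f'%np.percentile(r[:,2],98),'bar',t.mean(0).round(4),'min',r.min(0).round(3))
g=b[(b[:,2]>.125)&(b[:,2]<.136)&(b[:,0]<.6)]
print('arm slope',np.polyfit(g[:,0],g[:,1],1).round(3),len(g))
cv2.imwrite('/tmp/last.png',im[:,:,::-1])
E
python3 r.py
```

```text
[ 0.551  -0.2118  0.2035] [-9.7 -1.3 -5.2] 4.325652569532394
ring top pct98 0.2095 bar [ 0.5283 -0.2077  0.2079] min [ 0.485 -0.238  0.164]
arm slope [-0.024 -0.197] 12283
```

Call:
servo_tool:
  motion:
    - [[0.6,0.03,0,0.1,0],[0.6,0.02,0,0.1,0],[0.6,0,0,0.06,0],[0.6,0,0,0,0]]

```text
t: 5.85
eef_pos: [0.5512, -0.2117, 0.2129]
tool_rot: [-0.005, 0.708, 0.706, -0.003]
contact_force: [-12.3, 0.2, -5.3]
gripper_width: 0.601
grasp_force: 6.2
```

```bash
python3 r.py
```

```text
[ 0.5512 -0.2117  0.2129] [-12.3   0.2  -5.3] 6.203099638223648
ring top pct98 0.2171 bar [ 0.5283 -0.2077  0.2155] min [ 0.486 -0.239  0.171]
arm slope [-0.027 -0.196] 11293
```

Call:
servo_tool:
  motion:
    - [[0.6,0.01,0,0.04,0],[0.6,0,-0.05,0,0.33],[0.6,0,-0.05,0,0.33],[0.6,0.01,-0.05,0,0.33],[0.6,0.01,-0.05,0,0.33],[0.6,0,0,0,0]]

```text
t: 6.5
eef_pos: [0.5517, -0.2208, 0.2142]
tool_rot: [-0.005, 0.65, 0.76, -0.003]
contact_force: [-12.8, -2.1, -6.5]
gripper_width: 0.603
grasp_force: 7.0
```

```bash
python3 r.py
```

```text
[ 0.5517 -0.2208  0.2142] [-12.8  -2.1  -6.5] 6.957726180553436
ring top pct98 0.2184 bar [ 0.5282 -0.2206  0.2168] min [ 0.487 -0.252  0.172]
arm slope [ 0.145 -0.3  ] 11265
```

Call:
servo_tool:
  motion:
    - [[0.6,0.01,-0.05,0,0.33],[0.6,0.02,-0.05,0,0.33],[0.6,0.02,-0.05,0,0.33],[0.6,0.01,-0.03,0,0.2],[0.6,0,0,0,0]]

```text
t: 7.05
eef_pos: [0.5535, -0.2289, 0.2141]
tool_rot: [-0.006, 0.595, 0.804, -0.004]
contact_force: [-15.3, -4.5, -6.7]
gripper_width: 0.6
grasp_force: 7.7
```

```bash
cat >> r.py <<'E'
print('angle',np.arctan(np.polyfit(g[:,0],g[:,1],1)[0]))
E
python3 r.py; cp /tmp/last.png pics/w3.png
```

```text
[ 0.5535 -0.2289  0.2141] [-15.3  -4.5  -6.7] 7.720725238323212
ring top pct98 0.2183 bar [ 0.5301 -0.2322  0.2167] min [ 0.49  -0.264  0.172]
arm slope [ 0.308 -0.398] 11344
angle 0.29908158751070646
```

View pics/w3.png

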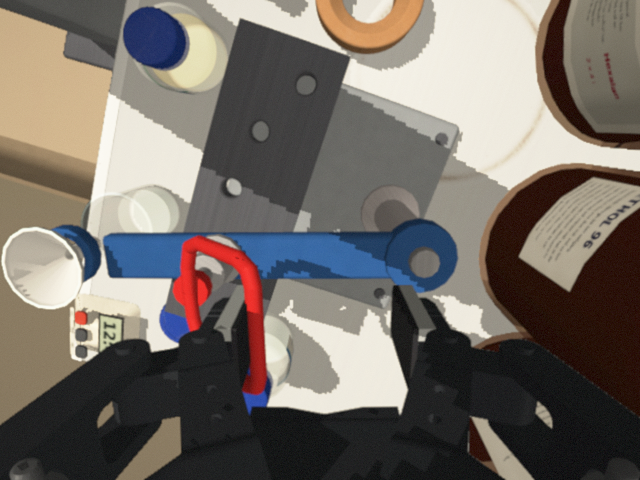

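```bash
cat > hole.py <<'E'
from h import *
def cast(c,pts,z):
    f=240/np.tan(np.radians(c['fovy'])/2); K=np.array([[f,0,c['cx']],[0,f,c['cy']],[0,0,1]])
    s=cv2.undistortPoints(np.array(pts,float).reshape(-1,1,2),K,np.array([c['k1'],0,0,0,0.])).reshape(-1,2)
    T=np.linalg.inv(c['view']); D=np.c_[s,np.ones(len(s))]@T[:3,:3].T; o=T[:3,3]
    return o+D*((z-o[2])/D[:,2])[:,None]
c=bot.get_calibration('wrist')
h=cast(c,[(232,187),(261,131),(306,84)],.118); print(h.round(4))
pv=cast(c,[(425,263)],.143)[0]; print('pivot',pv)
for p in (h[:,:2]-pv[:2]): print('hole ang %.3f r %.4f'%(np.arctan2(-p[1],-p[0]),np.hypot(*p)))
E
python3 hole.py
```

```text
[[ 0.4932 -0.2107  0.118 ]
 [ 0.5009 -0.1767  0.118 ]
 [ 0.5173 -0.1466  0.118 ]]
pivot [ 0.60281569 -0.21432529  0.143     ]
hole ang -0.033 r 0.1097
hole ang -0.354 r 0.1086
hole ang -0.670 r 0.1091
```

Call:
servo_tool:
  motion:
    - [[0.6,0,0.01,0,-0.06],[0.6,0,0,-0.1,0],[0.6,0,0,-0.1,0],[0.6,0,0,-0.1,0],[0.6,0,0,-0.06,0],[0.6,0,0,0,0]]

```text
t: 7.7
eef_pos: [0.5537, -0.2292, 0.201]
tool_rot: [-0.005, 0.598, 0.802, -0.004]
contact_force: [-16.9, -3.9, 2.8]
gripper_width: 0.601
grasp_force: 8.8
```

```bash
python3 r.py
```

```text
[ 0.5537 -0.2292  0.201 ] [-16.9  -3.9   2.8] 8.816711604595184
ring top pct98 0.2058 bar [ 0.5301 -0.2322  0.2042] min [ 0.49  -0.263  0.16 ]
arm slope [ 0.309 -0.399] 12630
angle 0.30010197966865637
```

Call:
servo_tool:
  motion:
    - [[0.6,-0.1,-0.03,0,0],[0.6,-0.1,-0.03,0,0],[0.6,-0.04,-0.01,0,0],[0.6,0,0,0,0]]

```text
t: 8.15
eef_pos: [0.5516, -0.2292, 0.2033]
tool_rot: [0.001, 0.596, 0.803, 0.0]
contact_force: [1.1, 0.2, -0.5]
gripper_width: 0.601
grasp_force: 0.0
```

```bash
python3 r.py
```

```text
[ 0.5516 -0.2292  0.2033] [ 1.1  0.2 -0.5] 0.0
ring top pct98 0.2058 bar [ 0.5299 -0.2322  0.2042] min [ 0.491 -0.263  0.16 ]
arm slope [ 0.309 -0.398] 12408
angle 0.2992556954814664
```

Call:
servo_tool:
  motion:
    - [[0.6,-0.07,-0.02,0,0],[0.6,0,0,0.3,0],[0.6,0,0,0.6,0],[0.6,0,0,1,0],[0.6,0,0,1,0],[0.6,0,0,1,0],[0.6,0,0,0,0],[0.6,0,0,0,0]]

```text
t: 9.0
eef_pos: [0.5484, -0.2304, 0.3605]
tool_rot: [0.001, 0.596, 0.803, 0.001]
contact_force: [-0.7, -0.2, -0.1]
gripper_width: 0.598
grasp_force: 0.0
```

```bash
python3 r.py;  cp /tmp/last.png pics/w4.png
```

```text
[ 0.5484 -0.2304  0.3605] [-0.7 -0.2 -0.1] 0.0
ring top pct98 0.2058 bar [ 0.5305 -0.2357  0.2042] min [ 0.491 -0.27   0.163]
arm slope [ 0.313 -0.402] 3842
angle 0.30315206408099005
```

View pics/w4.png

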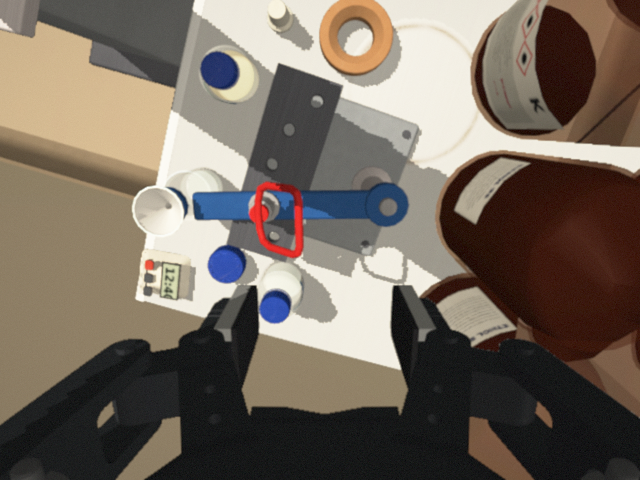

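```bash
python3 - <<'E'
import hole
from hole import *
c=bot.get_calibration('scene')
print('beaker base scene',cast(c,[(340+233/4,210+405/4)],0.004),'rim',cast(c,[(340+250/4,210+368/4)],.068))
w=bot.get_calibration('wrist')
print('beaker rim? wrist',cast(w,[(200,190)],.068),'funnel rim',cast(w,[(160,211)],.151))
E
```

```text
[[ 0.4624 -0.2413  0.118 ]
 [ 0.4755 -0.1848  0.118 ]
 [ 0.5027 -0.1349  0.118 ]]
pivot [ 0.65074113 -0.25270475  0.143     ]
hole ang -0.060 r 0.1886
hole ang -0.369 r 0.1880
hole ang -0.672 r 0.1892
beaker base scene [[ 0.40952184 -0.27732156  0.004     ]] rim [[ 0.41052673 -0.27900862  0.068     ]]
beaker rim? wrist [[ 0.42123096 -0.26451982  0.068     ]] funnel rim [[ 0.41318425 -0.27261408  0.151     ]]
```

Funnel (0.412,-0.272) stands over the beaker (0.410,-0.278); the pin is back at its down height and the robot is clear.

```bash
python3 -c "
from station import bot
print(bot.hand_in())"
```

```text
the job is handed in; nothing more can be done
None
```

The arm is locked one hole to the robot's right with the funnel about 6 mm off the beaker's axis by camera, the pin fully down and the robot clear; the job is handed in and the verdict was not reported back.

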